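# Stack the washed spacer slats crosswise to dry

## Robot

A 7-joint arm with a two-finger parallel gripper is mounted at the origin on the work surface. World frame = base frame: x ahead of the robot, y to its left, z up, the work surface at z = 0. Lengths are in m, angles in rad, forces in N, time in s.
With the tool pointing down it reaches from about 0.35 to 0.9 m from the base axis. Payload 8.1 kg.
Tool frame: the origin (TCP) lies on the centre line of the jaws, within the pads' length; the fingertips stand 11 mm ahead of it and the grasp point (between the pads) lies 8 mm behind it (arm.nose_length is the distance from the TCP to the fingertips, in m); z points along the fingers, y is the line along which they close (so a half turn about z gives the same grasp; the last joint's range is limited). The gripper opens to 92 mm and grips with 3 to 60 N. Pads are 19 mm wide; open, the fingers measure 130 mm over their backs; the gripper's body (75 mm by 190 mm) begins 47 mm behind the grasp point.
Start: joints at [1.117, 0.434, 0.025, 1.573, -0.012, 1.134, -0.075], TCP at [0.215, -0.587, 0.238] pointing down, gripper open.
Joint ranges: [-2.62, 2.62], [-0.44, 2.09], [-1.27, 1.32], [0.08, 2.57], [-1.32, 4.46], [0.12, 2], [-2.74, 2.74]. Speed limits (rad/s): [2.22, 2.22, 3.01, 3.01, 3.14, 3.14, 3.14].

## Interface

Orientations are given as a rotation vector (axis times angle).
In Python, from cell import arm gives the robot as it stands.
- The arm moves only by the tool jog_arm, never from a script. Its argument "moves" is a list of rows, each a list of 4 numbers: the shift along the tool's x, y, z in m, then the turn about the tool's z in rad. In form: [[tx, ty, tz, spin], ...]. A call has 1 to 20 rows; each row is the pose to reach, as a shift and turn from the pose commanded when the call began, along the tool's axes at that moment; what a row does not reach only later rows make up. A row lasts 1/8 s, in which the tool goes at most 62.5 mm and 10.7 degrees, less where a joint would pass 70% of its speed; a pose out of reach is approached as far as the arm can. A call with a gripper value outside its range is refused whole. "hand" is the finger opening in m, from 0 to 0.0918, set as the call begins (left out, the last holds). The fingers move at their own pace and stop on an object; "newtons" is the grip in N (left out, the last holds). Time passes only in rows, so rows that repeat a pose let the fingers close. It gives the time, the measured TCP pose, the force, the opening and the grip force at its end, in the units of the state.
- arm.observe(): the state, without advancing time (a new reading comes with each control period).
- arm.get_image(name): name is "scene" or "top"; returns a dict with "color" (480x640x3 uint8, red, green, blue), "z_map" (480x640 float32, m along the optical axis (not along the pixel's ray), 0 where there is no reading), "fx", "fy", "cx", "cy" (pixels), "rvec" (rotation vector, rad) and "tvec" (3), from world to camera coordinates, as OpenCV has them. Camera axes: x right, y down, z forward; pixel columns grow to the right and rows downward; lengths in m; the calibration is good to about 2 mm. A picture is of the moment at which its call begins.
- arm.sign_off(): hands the job in; it is judged then, once.
The state is a dict: "clock": time; "joints": joint angles; "dq": joint speeds; "joint_efforts": joint torques, N m; "position": TCP position; "ee_rot": TCP orientation; "force": force on the tool from outside, world axes, zero at the start; "ft_torque": the same for the moment, N m; "width": opening from 0.0 (shut) to 1.0 (fully open); "gripper_force": force on a finger pad.
Only numpy, scipy, OpenCV 4.12 (cv2) and the standard library are available. Lean on these libraries where they do the work, as an engineer would, in place of code of your own. Each camera call takes 0.05 s, during which the arm holds its last target. There are 200 camera calls.

## Task

Clear the drying square by sliding the sensor, without lifting it, sideways onto the ring mark so that it stands centred inside the ring. Then stack all the yellow slats flat on the square to air-dry, two to a layer and each layer crosswise to the one below like a log cabin: the first two on the printed outlines, each later pair squarely across the ends of the pair beneath, and if one is left over it lies alone on top, across one end of the pair beneath. Leave everything else on the bench where it is.

Things in the scene. Friction and masses are not known exactly. Their poses are not given: they have to be found in the camera images.
- square: the drying square: white-edged, 165 x 165 mm, printed flat on the light-blue mat (mat top 3 mm above the table); cannot be moved or felt. Origin at its centre on the mat surface, z up. In it are printed two parallel outlines, each 140 mm along the square's x and 30 mm across, centred at y = +50 and -50 mm. At first the sensor stands on it.
- place1a (a point): where the centre of a layer 1 slat belongs: 9 mm above the mat, +50 mm along the square's y from its middle; the slat lies along the square's x. An unseen point.
- place1b (a point): where the centre of a layer 1 slat belongs: 9 mm above the mat, -50 mm along the square's y from its middle; the slat lies along the square's x. An unseen point.
- place2a (a point): where the centre of a layer 2 slat belongs: 27 mm above the mat, +50 mm along the square's x from its middle; the slat lies along the square's y. An unseen point.
- place2b (a point): where the centre of a layer 2 slat belongs: 27 mm above the mat, -50 mm along the square's x from its middle; the slat lies along the square's y. An unseen point.
- place3a (a point): where the centre of a layer 3 slat belongs: 45 mm above the mat, +50 mm along the square's y from its middle; the slat lies along the square's x. An unseen point.
- place3b (a point): where the centre of a layer 3 slat belongs: 45 mm above the mat, -50 mm along the square's y from its middle; the slat lies along the square's x. An unseen point.
- place4a (a point): where the centre of a layer 4 slat belongs: 63 mm above the mat, +50 mm along the square's x from its middle; the slat lies along the square's y. An unseen point.
- place4b (a point): where the centre of a layer 4 slat belongs: 63 mm above the mat, -50 mm along the square's x from its middle; the slat lies along the square's y. An unseen point.
- ring_mark: the parking mark: white ring printed on the mat, 124 mm outside diameter, 114 mm inside. Origin at its centre on the mat surface.
- sensor: round scanning sensor, 103 mm diameter, 72 mm tall, aluminium with dark-blue band and black cover, 0.65 to 0.9 kg. Origin: centre of its underside, z up. Mid-cover stands a black grip fin, 50 mm long along the sensor's x, 14 mm thick, 30 mm tall (its top 102 mm above the origin). Slippery glides: 2 to 3 N slides it. A hop of a few mm is no lift; 15 mm is.
- slat1: yellow fibreglass spacer slat, a plain bar 140 x 30 x 18 mm (along its x, y, z), about 0.14 kg, lying flat on the mat at the start. Origin at the bar's centre (9 mm above what it lies on). All slats are alike and interchangeable; some may be absent.
- slat2: yellow fibreglass spacer slat, a plain bar 140 x 30 x 18 mm (along its x, y, z), about 0.14 kg, lying flat on the mat at the start. Origin at the bar's centre (9 mm above what it lies on). All slats are alike and interchangeable; some may be absent.
- slat3: yellow fibreglass spacer slat, a plain bar 140 x 30 x 18 mm (along its x, y, z), about 0.14 kg, lying flat on the mat at the start. Origin at the bar's centre (9 mm above what it lies on). All slats are alike and interchangeable; some may be absent.
- slat4: yellow fibreglass spacer slat, a plain bar 140 x 30 x 18 mm (along its x, y, z), about 0.14 kg, lying flat on the mat at the start. Origin at the bar's centre (9 mm above what it lies on). All slats are alike and interchangeable; some may be absent.
- slat5: yellow fibreglass spacer slat, a plain bar 140 x 30 x 18 mm (along its x, y, z), about 0.14 kg, lying flat on the mat at the start. Origin at the bar's centre (9 mm above what it lies on). All slats are alike and interchangeable; some may be absent.
- slat6: yellow fibreglass spacer slat, a plain bar 140 x 30 x 18 mm (along its x, y, z), about 0.14 kg, lying flat on the mat at the start. Origin at the bar's centre (9 mm above what it lies on). All slats are alike and interchangeable; some may be absent.
- slat7: yellow fibreglass spacer slat, a plain bar 140 x 30 x 18 mm (along its x, y, z), about 0.14 kg, lying flat on the mat at the start. Origin at the bar's centre (9 mm above what it lies on). All slats are alike and interchangeable; some may be absent.
- flux_bottle: bystander, to be left where it is: small amber bottle with black cap, 42 mm across, 85 mm tall, standing. Origin at its underside.
- parts_box: bystander, to be left where it is: closed clear box of brass parts, 60 x 46 x 24 mm. Origin at its underside.
- screwdriver: bystander, to be left where it is: screwdriver lying down, square red handle, 180 mm long, 22 mm thick. Origin at its underside.
- multimeter: bystander, to be left where it is: orange multimeter lying face up, 75 x 150 x 38 mm. Origin at its underside.
- solder_reel: bystander, to be left where it is: blue solder reel, 60 mm across, 40 mm tall, on its flange. Origin at its underside.
- pliers: bystander, to be left where it is: blue-handled pliers lying flat, about 150 mm long, 12 mm thick. Origin at its underside.

How it is judged:
On the way, in this order (a step that is already met when the one before it is completed fails the run):
1. the sensor stands inside the ring mark, its centre within 15 mm of the ring's (horizontal distance between sensor and ring_mark below 0.015 m and angle between sensor's own z axis and vertical below 0.08 rad), for 0.3 s.
2. a slat lies on a printed outline (first layer) (((distance between slat1 and place1a below 0.018 m and angle between the x axis of slat1 and the x axis of square, either way round below 0.2 rad) or (distance between slat1 and place1b below 0.018 m and angle between the x axis of slat1 and the x axis of square, either way round below 0.2 rad) or (distance between slat2 and place1a below 0.018 m and angle between the x axis of slat2 and the x axis of square, either way round below 0.2 rad) or (distance between slat2 and place1b below 0.018 m and angle between the x axis of slat2 and the x axis of square, either way round below 0.2 rad) or (distance between slat3 and place1a below 0.018 m and angle between the x axis of slat3 and the x axis of square, either way round below 0.2 rad) or (distance between slat3 and place1b below 0.018 m and angle between the x axis of slat3 and the x axis of square, either way round below 0.2 rad) or (distance between slat4 and place1a below 0.018 m and angle between the x axis of slat4 and the x axis of square, either way round below 0.2 rad) or (distance between slat4 and place1b below 0.018 m and angle between the x axis of slat4 and the x axis of square, either way round below 0.2 rad) or (distance between slat5 and place1a below 0.018 m and angle between the x axis of slat5 and the x axis of square, either way round below 0.2 rad) or (distance between slat5 and place1b below 0.018 m and angle between the x axis of slat5 and the x axis of square, either way round below 0.2 rad) or (distance between slat6 and place1a below 0.018 m and angle between the x axis of slat6 and the x axis of square, either way round below 0.2 rad) or (distance between slat6 and place1b below 0.018 m and angle between the x axis of slat6 and the x axis of square, either way round below 0.2 rad) or (distance between slat7 and place1a below 0.018 m and angle between the x axis of slat7 and the x axis of square, either way round below 0.2 rad) or (distance between slat7 and place1b below 0.018 m and angle between the x axis of slat7 and the x axis of square, either way round below 0.2 rad))), for 0.2 s.
3. a slat lies across the first layer (second layer) (((distance between slat1 and place2a below 0.018 m and angle between the x axis of slat1 and the y axis of square, either way round below 0.2 rad) or (distance between slat1 and place2b below 0.018 m and angle between the x axis of slat1 and the y axis of square, either way round below 0.2 rad) or (distance between slat2 and place2a below 0.018 m and angle between the x axis of slat2 and the y axis of square, either way round below 0.2 rad) or (distance between slat2 and place2b below 0.018 m and angle between the x axis of slat2 and the y axis of square, either way round below 0.2 rad) or (distance between slat3 and place2a below 0.018 m and angle between the x axis of slat3 and the y axis of square, either way round below 0.2 rad) or (distance between slat3 and place2b below 0.018 m and angle between the x axis of slat3 and the y axis of square, either way round below 0.2 rad) or (distance between slat4 and place2a below 0.018 m and angle between the x axis of slat4 and the y axis of square, either way round below 0.2 rad) or (distance between slat4 and place2b below 0.018 m and angle between the x axis of slat4 and the y axis of square, either way round below 0.2 rad) or (distance between slat5 and place2a below 0.018 m and angle between the x axis of slat5 and the y axis of square, either way round below 0.2 rad) or (distance between slat5 and place2b below 0.018 m and angle between the x axis of slat5 and the y axis of square, either way round below 0.2 rad) or (distance between slat6 and place2a below 0.018 m and angle between the x axis of slat6 and the y axis of square, either way round below 0.2 rad) or (distance between slat6 and place2b below 0.018 m and angle between the x axis of slat6 and the y axis of square, either way round below 0.2 rad) or (distance between slat7 and place2a below 0.018 m and angle between the x axis of slat7 and the y axis of square, either way round below 0.2 rad) or (distance between slat7 and place2b below 0.018 m and angle between the x axis of slat7 and the y axis of square, either way round below 0.2 rad))), for 0.2 s.
4. a slat lies across the second layer (third layer) (((distance between slat1 and place3a below 0.018 m and angle between the x axis of slat1 and the x axis of square, either way round below 0.2 rad) or (distance between slat1 and place3b below 0.018 m and angle between the x axis of slat1 and the x axis of square, either way round below 0.2 rad) or (distance between slat2 and place3a below 0.018 m and angle between the x axis of slat2 and the x axis of square, either way round below 0.2 rad) or (distance between slat2 and place3b below 0.018 m and angle between the x axis of slat2 and the x axis of square, either way round below 0.2 rad) or (distance between slat3 and place3a below 0.018 m and angle between the x axis of slat3 and the x axis of square, either way round below 0.2 rad) or (distance between slat3 and place3b below 0.018 m and angle between the x axis of slat3 and the x axis of square, either way round below 0.2 rad) or (distance between slat4 and place3a below 0.018 m and angle between the x axis of slat4 and the x axis of square, either way round below 0.2 rad) or (distance between slat4 and place3b below 0.018 m and angle between the x axis of slat4 and the x axis of square, either way round below 0.2 rad) or (distance between slat5 and place3a below 0.018 m and angle between the x axis of slat5 and the x axis of square, either way round below 0.2 rad) or (distance between slat5 and place3b below 0.018 m and angle between the x axis of slat5 and the x axis of square, either way round below 0.2 rad) or (distance between slat6 and place3a below 0.018 m and angle between the x axis of slat6 and the x axis of square, either way round below 0.2 rad) or (distance between slat6 and place3b below 0.018 m and angle between the x axis of slat6 and the x axis of square, either way round below 0.2 rad) or (distance between slat7 and place3a below 0.018 m and angle between the x axis of slat7 and the x axis of square, either way round below 0.2 rad) or (distance between slat7 and place3b below 0.018 m and angle between the x axis of slat7 and the x axis of square, either way round below 0.2 rad))), for 0.2 s.
At the end, for the whole second after the job is handed in: The sensor stands upright with its centre within 15 mm of the ring's centre. Every slat present lies at rest in the tower, its centre within 18 mm of a place of some layer and its length within 0.2 rad of that layer's direction (layers 1, 3 along the square's x; 2, 4 along its y) (all of step 1 and linear speed of each of sensor, slat1, slat2, slat3, slat4, slat5, slat6, slat7 below 0.02 m/s and ((distance between slat1 and place1a below 0.018 m and angle between the x axis of slat1 and the x axis of square, either way round below 0.2 rad) or (distance between slat1 and place1b below 0.018 m and angle between the x axis of slat1 and the x axis of square, either way round below 0.2 rad) or (distance between slat1 and place2a below 0.018 m and angle between the x axis of slat1 and the y axis of square, either way round below 0.2 rad) or (distance between slat1 and place2b below 0.018 m and angle between the x axis of slat1 and the y axis of square, either way round below 0.2 rad) or (distance between slat1 and place3a below 0.018 m and angle between the x axis of slat1 and the x axis of square, either way round below 0.2 rad) or (distance between slat1 and place3b below 0.018 m and angle between the x axis of slat1 and the x axis of square, either way round below 0.2 rad) or (distance between slat1 and place4a below 0.018 m and angle between the x axis of slat1 and the y axis of square, either way round below 0.2 rad) or (distance between slat1 and place4b below 0.018 m and angle between the x axis of slat1 and the y axis of square, either way round below 0.2 rad)) and ((distance between slat2 and place1a below 0.018 m and angle between the x axis of slat2 and the x axis of square, either way round below 0.2 rad) or (distance between slat2 and place1b below 0.018 m and angle between the x axis of slat2 and the x axis of square, either way round below 0.2 rad) or (distance between slat2 and place2a below 0.018 m and angle between the x axis of slat2 and the y axis of square, either way round below 0.2 rad) or (distance between slat2 and place2b below 0.018 m and angle between the x axis of slat2 and the y axis of square, either way round below 0.2 rad) or (distance between slat2 and place3a below 0.018 m and angle between the x axis of slat2 and the x axis of square, either way round below 0.2 rad) or (distance between slat2 and place3b below 0.018 m and angle between the x axis of slat2 and the x axis of square, either way round below 0.2 rad) or (distance between slat2 and place4a below 0.018 m and angle between the x axis of slat2 and the y axis of square, either way round below 0.2 rad) or (distance between slat2 and place4b below 0.018 m and angle between the x axis of slat2 and the y axis of square, either way round below 0.2 rad)) and ((distance between slat3 and place1a below 0.018 m and angle between the x axis of slat3 and the x axis of square, either way round below 0.2 rad) or (distance between slat3 and place1b below 0.018 m and angle between the x axis of slat3 and the x axis of square, either way round below 0.2 rad) or (distance between slat3 and place2a below 0.018 m and angle between the x axis of slat3 and the y axis of square, either way round below 0.2 rad) or (distance between slat3 and place2b below 0.018 m and angle between the x axis of slat3 and the y axis of square, either way round below 0.2 rad) or (distance between slat3 and place3a below 0.018 m and angle between the x axis of slat3 and the x axis of square, either way round below 0.2 rad) or (distance between slat3 and place3b below 0.018 m and angle between the x axis of slat3 and the x axis of square, either way round below 0.2 rad) or (distance between slat3 and place4a below 0.018 m and angle between the x axis of slat3 and the y axis of square, either way round below 0.2 rad) or (distance between slat3 and place4b below 0.018 m and angle between the x axis of slat3 and the y axis of square, either way round below 0.2 rad)) and ((distance between slat4 and place1a below 0.018 m and angle between the x axis of slat4 and the x axis of square, either way round below 0.2 rad) or (distance between slat4 and place1b below 0.018 m and angle between the x axis of slat4 and the x axis of square, either way round below 0.2 rad) or (distance between slat4 and place2a below 0.018 m and angle between the x axis of slat4 and the y axis of square, either way round below 0.2 rad) or (distance between slat4 and place2b below 0.018 m and angle between the x axis of slat4 and the y axis of square, either way round below 0.2 rad) or (distance between slat4 and place3a below 0.018 m and angle between the x axis of slat4 and the x axis of square, either way round below 0.2 rad) or (distance between slat4 and place3b below 0.018 m and angle between the x axis of slat4 and the x axis of square, either way round below 0.2 rad) or (distance between slat4 and place4a below 0.018 m and angle between the x axis of slat4 and the y axis of square, either way round below 0.2 rad) or (distance between slat4 and place4b below 0.018 m and angle between the x axis of slat4 and the y axis of square, either way round below 0.2 rad)) and ((distance between slat5 and place1a below 0.018 m and angle between the x axis of slat5 and the x axis of square, either way round below 0.2 rad) or (distance between slat5 and place1b below 0.018 m and angle between the x axis of slat5 and the x axis of square, either way round below 0.2 rad) or (distance between slat5 and place2a below 0.018 m and angle between the x axis of slat5 and the y axis of square, either way round below 0.2 rad) or (distance between slat5 and place2b below 0.018 m and angle between the x axis of slat5 and the y axis of square, either way round below 0.2 rad) or (distance between slat5 and place3a below 0.018 m and angle between the x axis of slat5 and the x axis of square, either way round below 0.2 rad) or (distance between slat5 and place3b below 0.018 m and angle between the x axis of slat5 and the x axis of square, either way round below 0.2 rad) or (distance between slat5 and place4a below 0.018 m and angle between the x axis of slat5 and the y axis of square, either way round below 0.2 rad) or (distance between slat5 and place4b below 0.018 m and angle between the x axis of slat5 and the y axis of square, either way round below 0.2 rad)) and ((distance between slat6 and place1a below 0.018 m and angle between the x axis of slat6 and the x axis of square, either way round below 0.2 rad) or (distance between slat6 and place1b below 0.018 m and angle between the x axis of slat6 and the x axis of square, either way round below 0.2 rad) or (distance between slat6 and place2a below 0.018 m and angle between the x axis of slat6 and the y axis of square, either way round below 0.2 rad) or (distance between slat6 and place2b below 0.018 m and angle between the x axis of slat6 and the y axis of square, either way round below 0.2 rad) or (distance between slat6 and place3a below 0.018 m and angle between the x axis of slat6 and the x axis of square, either way round below 0.2 rad) or (distance between slat6 and place3b below 0.018 m and angle between the x axis of slat6 and the x axis of square, either way round below 0.2 rad) or (distance between slat6 and place4a below 0.018 m and angle between the x axis of slat6 and the y axis of square, either way round below 0.2 rad) or (distance between slat6 and place4b below 0.018 m and angle between the x axis of slat6 and the y axis of square, either way round below 0.2 rad)) and ((distance between slat7 and place1a below 0.018 m and angle between the x axis of slat7 and the x axis of square, either way round below 0.2 rad) or (distance between slat7 and place1b below 0.018 m and angle between the x axis of slat7 and the x axis of square, either way round below 0.2 rad) or (distance between slat7 and place2a below 0.018 m and angle between the x axis of slat7 and the y axis of square, either way round below 0.2 rad) or (distance between slat7 and place2b below 0.018 m and angle between the x axis of slat7 and the y axis of square, either way round below 0.2 rad) or (distance between slat7 and place3a below 0.018 m and angle between the x axis of slat7 and the x axis of square, either way round below 0.2 rad) or (distance between slat7 and place3b below 0.018 m and angle between the x axis of slat7 and the x axis of square, either way round below 0.2 rad) or (distance between slat7 and place4a below 0.018 m and angle between the x axis of slat7 and the y axis of square, either way round below 0.2 rad) or (distance between slat7 and place4b below 0.018 m and angle between the x axis of slat7 and the y axis of square, either way round below 0.2 rad))); the robot touches nothing.
It fails at once if the sensor is lifted more than 15 mm off the mat (z of sensor in the frame of ring_mark above 0.015 m).
It fails at once if the sensor is tipped more than 0.35 rad (angle between sensor's own z axis and vertical above 0.35 rad).
It fails at once if a bystander is moved more than 40 mm (distance of any of flux_bottle, parts_box, screwdriver, multimeter, solder_reel, pliers from where it was at the start of the episode above 0.04 m).
Of slat1, slat2, slat3, slat4, slat5, slat6, slat7 only 5 to 7 are there at a start; the rules pass over those that are not, and their reading is None.
At some moment in a run one of sensor may be knocked a few centimetres aside while the robot is not near it.
Once in a run the grip may slacken for a moment while it holds something.
It also fails if it takes over 210 s, if anything falls off the work surface, if the arm or the gripper's body presses on something with over 40 N, if the wrist force passes 120 N, or if a joint passes its speed limit or range.

## Working session

There is one attempt and no reset: what is moved stays moved. The work goes in short steps, Python scripts to look and compute and a tool call to move; the robot and the scene stay as the last step left them, time stands still between calls to the robot, and variables do not carry over. Pictures are saved under pics/ and viewed, at most 14 in all, crops included, and the job is handed in when it is done.

Besides the shell and the picture viewer there is one more tool, called after "Call:" as name(argument=value, ...), one argument or row to a line, values as JSON. jog_arm: Moves the arm, as the interface text tells. Its arguments: {"type":"object","properties":{"moves":{"type":"array"},"hand":{"type":"number"},"newtons":{"type":"number"}},"required":["moves"]}

```bash
ls; mkdir -p pics; cat > h.py <<'E'
import numpy as np,cv2
from cell import arm
def cap(n):
    d=arm.get_image(n); R=cv2.Rodrigues(np.array(d['rvec'],float))[0]; t=np.array(d['tvec'],float).ravel()
    z=d['z_map'];v,u=np.mgrid[:480,:640]
    P=np.stack([(u-d['cx'])/d['fx']*z,(v-d['cy'])/d['fy']*z,z],-1)
    W=(P-t)@R; W[z<=0]=np.nan
    return d,d['color'],W
def save(n,c): cv2.imwrite('pics/'+n,c[:,:,::-1])
E
python3 - <<'E'
from h import *
for n in('top','scene'):
    d,c,W=cap(n); save(n+'0.png',c); np.savez('/tmp/%s0.npz'%n,c=c,W=W)
    print(n,d['fx'],-cv2.Rodrigues(np.array(d['rvec'],float))[0].T@np.array(d['tvec']).ravel())
    print(W[240,320],W[50,50],W[430,600])
print(arm.observe())
E
```

```text
pics
top 623.9644187495204 [0.33610505 0.0034993  1.47365626]
[0.51907471 0.03035286 0.00792018] [ 1.3292417   1.06746445 -0.74631713] [ 0.0892966  -0.60781325  0.00107402]
scene 511.2746715810166 [ 1.05672334 -0.24162602  1.0719382 ]
[0.47836109 0.0360547  0.00516515] [-0.73715777 -0.48041471 -0.16723995] [ 1.14725918  0.79418109 -0.74579641]
{'clock': 0.1, 'joints': array([ 1.11738615,  0.43516294,  0.02498787,  1.57395846, -0.01160788,
        1.13399317, -0.07506077]), 'dq': array([-0.00027309, -0.00055722, -0.00010906, -0.00200567,  0.00110517,
       -0.00100528,  0.00048166]), 'joint_efforts': array([ 3.83840001e-03, -6.69129539e+01,  9.88156423e-01, -3.15142965e+01,
       -6.05621492e-02,  3.75527667e-02,  1.00137031e-04]), 'position': array([ 0.21459179, -0.58656174,  0.23703604]), 'ee_rot': array([-3.09209251e+00, -5.47927123e-01,  5.68758237e-04]), 'force': array([ 1.19599961, -0.9765538 , -0.56059805]), 'ft_torque': array([-0.01073014, -0.00468754, -0.01681193]), 'gripper_force': 0.0, 'width': 0.9967035713703993}
```

View pics/top0.png

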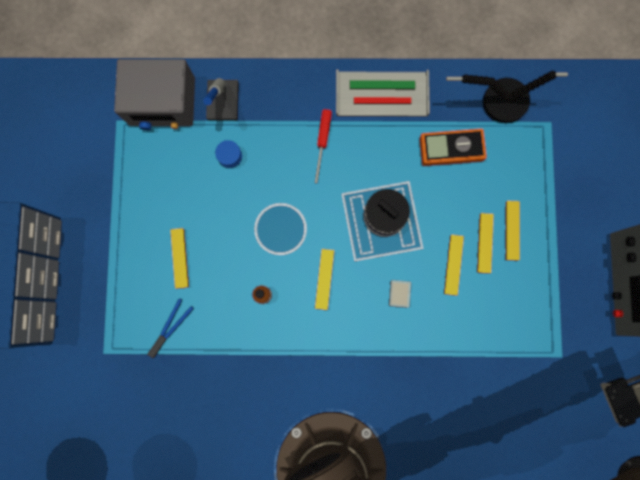

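View pics/scene0.png

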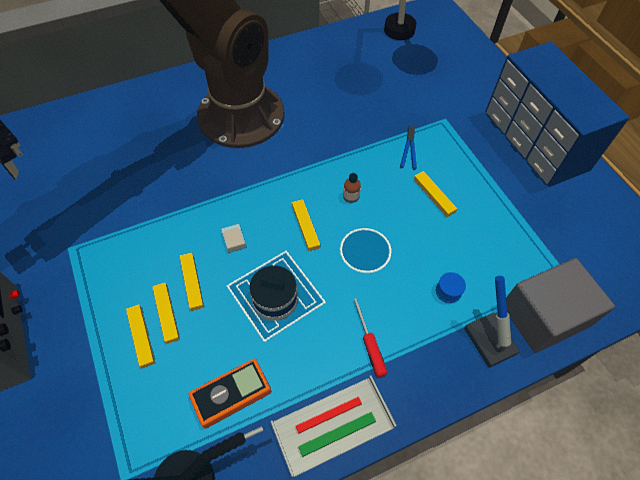

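The top view shows five slats at (179,257), (325,279), (454,265), (486,243) and (513,231). The sensor is at (387,211) on the square (383,220), and the ring is at (280,229). Image up is world +x. The scene view agrees. Next I'll measure these.

```bash
cat >> h.py <<'E'
def ray(d,uv,z):
    R=cv2.Rodrigues(np.array(d['rvec'],float))[0]; t=np.array(d['tvec'],float).ravel(); C=-R.T@t
    uv=np.atleast_2d(uv).astype(float); r=np.c_[(uv[:,0]-d['cx'])/d['fx'],(uv[:,1]-d['cy'])/d['fy'],np.ones(len(uv))]@R
    return (C+r*((z-C[2])/r[:,2])[:,None])[:,:2]
def rect(p):
    (x,y),(a,b),th=cv2.minAreaRect(p.astype(np.float32)*1000)
    if a<b: a,b,th=b,a,th+90
    return np.round([x/1000,y/1000,a,b,(th+90)%180-90],4)
def blobs(m,amin=60):
    n,l,s,c=cv2.connectedComponentsWithStats(m.astype(np.uint8))
    return [(l==i) for i in range(1,n) if s[i,4]>=amin]
def slats(d,c,W,z=0.021):
    hsv=cv2.cvtColor(c,cv2.COLOR_RGB2HSV)
    m=(abs(hsv[...,0].astype(int)-26)<8)&(hsv[...,1]>140)&(hsv[...,2]>90)
    for b in blobs(m,200):
        v,u=np.nonzero(b); print('slat',u.mean().round(),v.mean().round(),b.sum(),rect(ray(d,np.c_[u,v],z)),'z',np.nanmedian(W[b][:,2]).round(4))
def top_blob(W,lo,hi,box):
    x0,x1,y0,y1=box
    m=(W[...,2]>lo)&(W[...,2]<hi)&(W[...,0]>x0)&(W[...,0]<x1)&(W[...,1]>y0)&(W[...,1]<y1)
    return m
E
python3 - <<'E'
from h import *
import pickle
for n in('top','scene'):
    d,c,W=cap(n); print(n); slats(d,c,W)
    hsv=cv2.cvtColor(c,cv2.COLOR_RGB2HSV)
    m=(hsv[...,1]<150)&(hsv[...,2]>150)&(abs(W[...,2]-.003)<.012)&(W[...,0]>.28)&(W[...,0]<.75)
    for b in blobs(cv2.dilate(m.astype(np.uint8),np.ones((3,3)))):
        b=b&m; v,u=np.nonzero(b); p=ray(d,np.c_[u,v],.003); print('white',u.mean().round(),v.mean().round(),b.sum(),rect(p),cv2.minEnclosingCircle(p.astype(np.float32)))
    m=top_blob(W,.065,.085,(.4,.75,-.3,.2)); print('cover',m.sum(),cv2.minEnclosingCircle(W[m][:,:2].astype(np.float32)),np.median(W[m][:,2]))
    m=top_blob(W,.092,.115,(.4,.75,-.3,.2)); print('fin',m.sum(),rect(W[m][:,:2]) if m.sum()>4 else '',np.median(W[m][:,2]))
E
```

```text
top
slat 512.0 230.0 724 [  0.5429  -0.4196 135.5763  28.1417  -2.143 ] z 0.0224
slat 485.0 243.0 692 [  0.5137  -0.3557 135.6031  28.0389  -4.1489] z 0.0224
slat 179.0 258.0 692 [  0.4741   0.3595 135.7007  28.1326   6.951 ] z 0.0227
slat 453.0 265.0 688 [  0.4618  -0.2808 135.6453  27.7775  -7.3404] z 0.0225
slat 324.0 279.0 622 [ 4.265000e-01  1.970000e-02  1.348614e+02  2.496690e+01 -6.032500e+00] z 0.0226
white 318.0 166.0 86 [ 6.99300e-01  3.64000e-02  8.46831e+01  1.31050e+01 -8.04170e+00] ((0.6997429728507996, 0.03923423960804939), 0.042527131736278534)
white 379.0 223.0 2202 [ 5.673000e-01 -1.163000e-01  1.748556e+02  1.748197e+02  1.075410e+01] ((0.5674018859863281, -0.11601101607084274), 0.11946576833724976)
white 518.0 224.0 142 [  0.5471  -0.426  148.7719  40.4155  -2.1819] ((0.5469079613685608, -0.42914316058158875), 0.07522504031658173)
white 280.0 229.0 913 [ 5.460000e-01  1.250000e-01  1.314781e+02  1.300088e+02 -8.967320e+01] ((0.5465773940086365, 0.12575329840183258), 0.06692942976951599)
white 491.0 240.0 168 [  0.5158  -0.3612 150.8117  39.5369  -3.596 ] ((0.5158
[... 1219 characters left out ...]
86  29.7139  -4.0482] z 0.0205
slat 140.0 336.0 892 [  0.5471  -0.4212 143.3542  29.7686  -1.932 ] z 0.0205
white 365.0 250.0 392 [  0.5459   0.1263 124.0637 122.612   66.0958] ((0.5454844236373901, 0.1254550665616989), 0.06333472579717636)
white 276.0 295.0 1095 [ 5.658000e-01 -1.159000e-01  1.674468e+02  1.672325e+02 -7.923050e+01] ((0.5655555725097656, -0.1162315160036087), 0.11626160889863968)
white 358.0 308.0 10 [  0.6767   0.0411  32.1158   3.5434 -10.8709] ((0.676865816116333, 0.041842639446258545), 0.01618802919983864)
cover 1442 ((0.5040133595466614, 0.0025802403688430786), 0.19814635813236237) 0.0748738337751311
fin 188 [ 0.5797 -0.1229 50.5955 15.4204 50.2701] 0.10431606536701853
```

```bash
cat >> h.py <<'E'
def plan(wps):
    """wps: (x,y,z,yaw_deg of tool x) in world; prints rows from the present pose."""
    o=arm.observe(); p=np.array(o['position']); R=cv2.Rodrigues(np.array(o['ee_rot']))[0]
    yaw=np.degrees(np.arctan2(R[1,0],R[0,0])); lp=p; ls=0
    print('at',p.round(4),'yaw',yaw.round(1),'tilt',R[:,2].round(4),'q7',o['joints'][6].round(2),'t',o['clock'],'w',o['width'],'F',np.round(o['force'],1))
    th0=np.degrees(np.arctan2(p[1],p[0])); rel=yaw-th0-90; rel=(rel+180)%360-180
    for x,y,z,w in wps:
        th=np.degrees(np.arctan2(y,x)); r=(w-th-90+90)%180-90
        s=-np.radians(r-rel+th-th0)
        q=np.array([x,y,z]); t=R.T@(q-p)
        n=max(np.linalg.norm(q-lp)/.0625,abs(s-ls)/.187); lp,ls=q,s
        print(np.round(np.r_[t,s],4).tolist(),'rows>=%.1f'%n)
E
python3 -c "
from h import *
plan([(.579,-.1225,.17,50),(.579,-.1225,.092,50)])"
```

```text
at [ 0.2146 -0.5867  0.2373] yaw 20.1 tilt [-4.e-04  8.e-04 -1.e+00] q7 -0.08 t 0.2 w 1.0002102199088174 F [0.4 0.3 0.6]
[0.5017, -0.3107, 0.0675, -0.522] rows>=9.5
[0.5017, -0.3107, 0.1455, -0.522] rows>=1.2
```

Call:
jog_arm(
  moves=[
    [0.0502,-0.0311,0.04,-0.1],
    [0.1003,-0.0621,0.04,-0.2],
    [0.1505,-0.0932,0.04,-0.3],
    [0.2007,-0.1243,0.04,-0.4],
    [0.2508,-0.1554,0.04,-0.522],
    [0.301,-0.1864,0.04,-0.522],
    [0.3512,-0.2175,0.04,-0.522],
    [0.4013,-0.2486,0.05,-0.522],
    [0.4515,-0.2796,0.06,-0.522],
    [0.5017,-0.3107,0.0675,-0.522],
    [0.5017,-0.3107,0.0675,-0.522],
    [0.5017,-0.3107,0.0675,-0.522],
  ],
  hand=0.05,
)

```text
clock: 1.7
position: [0.5788, -0.1231, 0.1699]
ee_rot: [-2.847, -1.328, 0.002]
force: [-0.7, 0.5, -0.9]
width: 0.547
gripper_force: 0.0
```

```bash
python3 -c "
from h import *
d,c,W=cap('top'); c0=np.load('/tmp/top0.npz')['c']
d,c,W=cap('scene');save('s1.png',c[200:380,150:420].repeat(2,0).repeat(2,1))
m=top_blob(W,.092,.115,(.5,.65,-.2,-.05)); print('fin',m.sum(),rect(W[m][:,:2]))
plan([(.579,-.1225,.092,50)])"
```

```text
fin 80 [ 0.5883 -0.1126 23.0069 14.6774 52.57  ]
at [ 0.5785 -0.1245  0.1702] yaw 49.9 tilt [-5.e-04 -9.e-04 -1.e+00] q7 -0.71 t 1.8 w 0.5423247761511444 F [-1.6  0.1  0.5]
[0.0019, -0.0009, 0.0782, -0.002] rows>=1.3
```

Call:
jog_arm(
  moves=[
    [0.001,-0.0005,0.03,0],
    [0.001,-0.0005,0.055,0],
    [0.001,-0.0005,0.07,0],
    [0.001,-0.0005,0.078,0],
    [0.001,-0.0005,0.078,0],
  ],
)

```text
clock: 2.42
position: [0.5794, -0.1221, 0.0922]
ee_rot: [2.848, 1.327, -0.0]
force: [0.3, 1.2, -0.2]
width: 0.542
gripper_force: 0.0
```

Call:
jog_arm(
  moves=[
    [0,0,0,0],
    [0,0,0,0],
    [0,0,0,0],
    [0,0,0,0],
    [0,0,0,0],
    [0,0,0,0],
  ],
  hand=0.0,
  newtons=25,
)

```text
clock: 3.18
position: [0.5799, -0.1219, 0.0924]
ee_rot: [2.847, 1.327, 0.001]
force: [1.8, -0.9, 0.8]
width: 0.147
gripper_force: 25.0
```

```bash
python3 -c "
from h import *
z=.092
plan([(.579,-.1225,z,50),(.579,-.04,z,50),(.577,.03,z,50),(.546,.1255,z,50)])"
```

```text
at [ 0.5799 -0.1219  0.0924] yaw 50.0 tilt [ 8.e-04 -2.e-04 -1.e+00] q7 -0.74 t 3.175 w 0.14746684008361285 F [ 1.8 -0.9  0.8]
[-0.001, -0.0003, 0.0004, -0.0001] rows>=0.0
[0.0622, -0.0533, 0.0004, -0.0001] rows>=1.3
[0.1145, -0.0998, 0.0004, -0.0001] rows>=1.1
[0.1677, -0.185, 0.0004, -0.0001] rows>=1.6
```

Gripped (13.5 mm is about the fin's thickness). Slide it.

Call:
jog_arm(
  moves=[
    [0.012,-0.0105,0,0],
    [0.031,-0.0265,0,0],
    [0.047,-0.04,0,0],
    [0.0622,-0.0533,0,0],
    [0.08,-0.069,0,0],
    [0.097,-0.084,0,0],
    [0.1145,-0.0998,0,0],
    [0.126,-0.118,0,0],
    [0.138,-0.137,0,0],
    [0.15,-0.156,0,0],
    [0.16,-0.173,0,0],
    [0.166,-0.182,0,0],
    [0.1677,-0.185,0,0],
    [0.1677,-0.185,0,0],
    [0.1677,-0.185,0,0],
  ],
)

```text
clock: 5.05
position: [0.5455, 0.126, 0.0923]
ee_rot: [-2.847, -1.328, -0.0]
force: [0.1, -0.8, 4.5]
width: 0.151
gripper_force: 25.0
```

```bash
python3 -c "
from h import *
d,c,W=cap('scene');save('s2.png',c)
plan([(.546,.1255,.092,50)])"
```

```text
at [0.5455 0.126  0.0924] yaw 50.0 tilt [ 0.e+00  7.e-04 -1.e+00] q7 -1.19 t 5.1 w 0.1518594242766012 F [-0.9 -0.7  5.6]
[-0.0001, 0.0007, 0.0004, 0.0] rows>=0.0
```

View pics/s2.png

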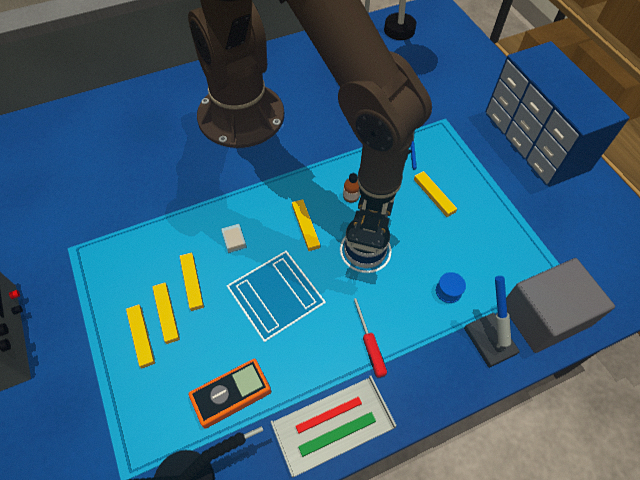

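The sensor sits inside the ring, at about (366,252). Release it, rise, and go to slat D.

```bash
python3 -c "
from h import *
plan([(.5455,.126,.17,50),(.429,.019,.12,-6),(.429,.019,.017,-6)])"
```

```text
at [0.5455 0.126  0.0924] yaw 50.0 tilt [ 0.e+00  7.e-04 -1.e+00] q7 -1.19 t 5.1 w 0.1518594242766012 F [-0.9 -0.7  5.6]
[0.0, -0.0, -0.0776, 0.0] rows>=1.2
[-0.1568, -0.0205, -0.0277, -2.1642] rows>=11.6
[-0.1569, -0.0204, 0.0753, -2.1642] rows>=1.6
```

Call:
jog_arm(
  moves=[
    [0,0,0,0],
    [0,0,0,0],
    [0,0,-0.02,0],
    [0,0,-0.05,0],
    [0,0,-0.08,0],
  ],
  hand=0.06,
)

```text
clock: 5.72
position: [0.545, 0.1257, 0.1726]
ee_rot: [-2.847, -1.328, 0.002]
force: [0.5, 0.0, 0.1]
width: 0.628
gripper_force: 0.0
```

```bash
python3 -c "
from h import *
plan([(.429,.019,.12,-6),(.429,.019,.017,-6)])"
```

```text
at [0.545  0.1257 0.1726] yaw 50.0 tilt [-0.0012 -0.     -1.    ] q7 -1.15 t 5.725 w 0.6284398688679866 F [0.5 0.  0.1]
[-0.1563, -0.0203, 0.0528, -2.164] rows>=11.6
[-0.1562, -0.0202, 0.1558, -2.164] rows>=1.6
```

Call:
jog_arm(
  moves=[
    [-0.04,-0.005,0,0.16],
    [-0.08,-0.01,0,0.32],
    [-0.12,-0.015,0.01,0.48],
    [-0.156,-0.02,0.03,0.65],
    [-0.156,-0.02,0.05,0.82],
    [-0.156,-0.02,0.053,0.977],
    [-0.156,-0.02,0.053,0.977],
    [-0.156,-0.02,0.053,0.977],
  ],
)

```text
clock: 6.72
position: [0.43, 0.0192, 0.1194]
ee_rot: [-3.138, 0.158, -0.0]
force: [-0.2, 0.4, -0.3]
width: 0.654
gripper_force: 0.0
```

```bash
python3 -c "
from h import *
d,c,W=cap('top');slats(d,c,W)
d,c,W=cap('scene');slats(d,c,W)
m=top_blob(W,.094,.115,(.47,.63,.05,.2)); print('fin',m.sum(),rect(W[m][:,:2]))
plan([(.429,.019,.017,-6)])"
```

```text
slat 512.0 230.0 722 [  0.543   -0.4196 135.3761  28.1417  -2.143 ] z 0.0223
slat 485.0 243.0 684 [  0.5136  -0.3556 135.4127  27.9414  -4.0992] z 0.0224
slat 179.0 258.0 691 [  0.4738   0.3595 135.6946  28.1326   6.951 ] z 0.0223
slat 453.0 265.0 686 [  0.462   -0.2808 135.3359  27.7775  -7.3404] z 0.0223
slat 435.0 194.0 667 [  0.4779   0.3561 142.1384  38.44     6.9069] z 0.0205
slat 306.0 226.0 608 [ 4.310000e-01  1.820000e-02  1.455065e+02  3.103720e+01 -6.325400e+00] z 0.0206
slat 191.0 282.0 735 [  0.4661  -0.2823 144.488   29.4098  -7.2181] z 0.0206
slat 165.0 313.0 829 [  0.5173  -0.3564 144.2686  29.9162  -4.0482] z 0.0206
slat 140.0 336.0 893 [  0.5471  -0.421  143.4557  30.5311  -1.4407] z 0.0205
fin 166 [ 0.5447  0.1252 49.5098 16.4865 49.1782]
at [0.4301 0.0192 0.1195] yaw -5.8 tilt [ 5.e-04  2.e-04 -1.e+00] q7 -1.88 t 6.825 w 0.6497047509588522 F [-0.2  0.1  0.3]
[-0.0011, 0.0003, 0.1025, -3.1387] rows>=16.8
```

Call:
jog_arm(
  moves=[
    [-0.001,0,0.045,0],
    [-0.001,0,0.08,0],
    [-0.001,0,0.096,0],
    [-0.001,0,0.102,0],
    [-0.001,0,0.102,0],
  ],
)

```text
clock: 7.45
position: [0.4291, 0.0191, 0.0174]
ee_rot: [-3.137, 0.163, -0.0]
force: [0.6, 0.2, 0.7]
width: 0.653
gripper_force: 0.0
```

Call:
jog_arm(
  moves=[
    [0,0,0,0],
    [0,0,0,0],
    [0,0,0,0],
    [0,0,0,0],
    [0,0,-0.03,0],
    [0,0,-0.07,0],
    [0,0,-0.07,0],
  ],
  hand=0.0,
  newtons=40,
)

```text
clock: 8.32
position: [0.4306, 0.0194, 0.0894]
ee_rot: [-3.136, 0.164, -0.007]
force: [0.1, -0.6, -2.3]
width: 0.326
gripper_force: 40.0
```

```bash
python3 -c "
from h import *
d,c,W=cap('scene')
hsv=cv2.cvtColor(c,cv2.COLOR_RGB2HSV)
plan([(.5572,-.0669,.09,10.75),(.5572,-.0669,.0185,10.75)])"
```

```text
at [0.4297 0.0192 0.0881] yaw -6.0 tilt [ 2.7e-03  4.0e-04 -1.0e+00] q7 -1.89 t 8.375 w 0.3227039926270262 F [ 0.3 -0.2 -1. ]
[0.1358, 0.0724, -0.0016, -0.2919] rows>=2.5
[0.1356, 0.0724, 0.0699, -0.2919] rows>=1.1
```

Call:
jog_arm(
  moves=[
    [0.045,0.024,0,-0.1],
    [0.09,0.048,0,-0.2],
    [0.1357,0.0724,0,-0.292],
    [0.1357,0.0724,0.01,-0.292],
    [0.1357,0.0724,0.045,-0.292],
    [0.1357,0.0724,0.064,-0.292],
    [0.1357,0.0724,0.07,-0.292],
    [0.1357,0.0724,0.07,-0.292],
    [0.1357,0.0724,0.07,-0.292],
  ],
)

```text
clock: 9.5
position: [0.5536, -0.0662, 0.017]
ee_rot: [-3.127, -0.295, 0.007]
force: [-8.8, -0.0, 17.0]
width: 0.326
gripper_force: 40.0
```

Call:
jog_arm(
  moves=[
    [0,0,0,0],
    [0,0,0,0],
    [0,0,-0.03,0],
    [0,0,-0.08,0],
    [0,0,-0.11,0],
    [0,0,-0.11,0],
  ],
  hand=0.055,
)

```text
clock: 10.25
position: [0.5578, -0.0669, 0.1292]
ee_rot: [3.127, 0.294, 0.007]
force: [-0.4, 0.4, -1.4]
width: 0.601
gripper_force: 0.0
```

```bash
python3 -c "
from h import *
d,c,W=cap('scene');slats(d,c,W)
m=top_blob(W,.094,.115,(.47,.63,.05,.2)); print('fin',m.sum(),rect(W[m][:,:2]))
plan([(.475,.358,.15,6.9),(.475,.358,.12,6.9),(.475,.358,.017,6.9)])"
```

```text
slat 435.0 194.0 671 [  0.4779   0.3561 142.1384  38.44     6.9069] z 0.0205
slat 191.0 282.0 738 [  0.4655  -0.2822 145.8039  29.4999  -7.359 ] z 0.0206
slat 298.0 284.0 602 [ 5.704000e-01 -6.340000e-02  1.097714e+02  3.319870e+01  1.080910e+01] z 0.0206
slat 165.0 313.0 826 [  0.5173  -0.3565 144.2686  29.8155  -4.0482] z 0.0206
slat 140.0 336.0 893 [  0.5472  -0.4207 143.3489  30.7503  -1.9564] z 0.0205
fin 170 [ 0.545   0.1251 49.6677 16.4692 53.121 ]
at [ 0.5567 -0.0669  0.1276] yaw 10.8 tilt [ 1.5e-03 -1.0e-04 -1.0e+00] q7 -1.43 t 10.3 w 0.599329363390114 F [ 0.3 -0.1 -0.9]
[-0.0009, -0.4327, -0.0226, -3.0744] rows>=16.4
[-0.001, -0.4327, 0.0074, -3.0744] rows>=0.5
[-0.0011, -0.4328, 0.1104, -3.0744] rows>=1.6
```

Call:
jog_arm(
  moves=[
    [0,-0.04,-0.025,0.02],
    [0,-0.1,-0.03,0.05],
    [0,-0.16,-0.03,0.067],
    [0,-0.22,-0.03,0.067],
    [0,-0.28,-0.03,0.067],
    [0,-0.34,-0.03,0.067],
    [0,-0.4,-0.03,0.067],
    [-0.001,-0.4327,0.0,0.067],
    [-0.001,-0.4327,0.05,0.067],
    [-0.001,-0.4327,0.05,0.067],
    [-0.001,-0.4327,0.05,0.067],
  ],
)

```text
clock: 11.68
position: [0.475, 0.3574, 0.0776]
ee_rot: [3.135, 0.188, -0.001]
force: [0.6, 0.6, 1.3]
width: 0.598
gripper_force: 0.0
```

```bash
python3 -c "
from h import *
d,c,W=cap('top');slats(d,c,W)
hsv=cv2.cvtColor(c,cv2.COLOR_RGB2HSV)
m=(hsv[...,1]<150)&(hsv[...,2]>150)&(abs(W[...,2]-.003)<.012)&(W[...,0]>.45)&(W[...,0]<.70)&(W[...,1]>-.25)&(W[...,1]<0.01)
v,u=np.nonzero(m);print(rect(ray(d,np.c_[u,v],.003)))
d,c,W=cap('scene');slats(d,c,W)
hsv=cv2.cvtColor(c,cv2.COLOR_RGB2HSV)
m=(hsv[...,1]<150)&(hsv[...,2]>150)&(abs(W[...,2]-.003)<.012)&(W[...,0]>.45)&(W[...,0]<.70)&(W[...,1]>-.25)&(W[...,1]<0.01)
v,u=np.nonzero(m);print(rect(ray(d,np.c_[u,v],.003)))
save('s3.png',c)
plan([(.475,.358,.017,6.9)])"
```

```text
slat 360.0 226.0 649 [ 5.502000e-01 -6.450000e-02  1.366904e+02  2.672350e+01  1.066560e+01] z 0.0228
slat 512.0 230.0 723 [  0.543   -0.4196 135.3761  28.1417  -2.143 ] z 0.0226
slat 485.0 243.0 684 [  0.5136  -0.3557 135.4219  28.0389  -4.1489] z 0.0224
slat 453.0 265.0 685 [  0.462   -0.2808 135.3359  27.7775  -7.3404] z 0.0225
[ 5.844000e-01 -1.471000e-01  2.424141e+02  1.962491e+02 -7.896370e+01]
slat 440.0 200.0 456 [  0.4805   0.3568 136.7076  38.1563   6.5044] z 0.02
slat 191.0 282.0 738 [  0.4663  -0.2823 144.949   29.4098  -7.2181] z 0.0207
slat 294.0 278.0 770 [ 5.541000e-01 -6.630000e-02  1.427984e+02  3.273300e+01  1.106140e+01] z 0.0209
slat 165.0 313.0 826 [  0.5173  -0.3566 144.2903  29.7955  -4.1604] z 0.0204
slat 140.0 336.0 894 [  0.5472  -0.4207 143.3445  30.7422  -1.9761] z 0.0206
[ 5.789000e-01 -1.488000e-01  2.392806e+02  1.809912e+02 -7.840570e+01]
at [0.4758 0.358  0.0788] yaw 6.9 tilt [ 0.0019  0.0014 -1.    ] q7 -2.31 t 11.775 w 0.5993229795401995 F [ 0.2 -0.3  0.8]
[-0.0009, 0.0, 0.0618, -3.1424] rows>=16.8
```

View pics/s3.png

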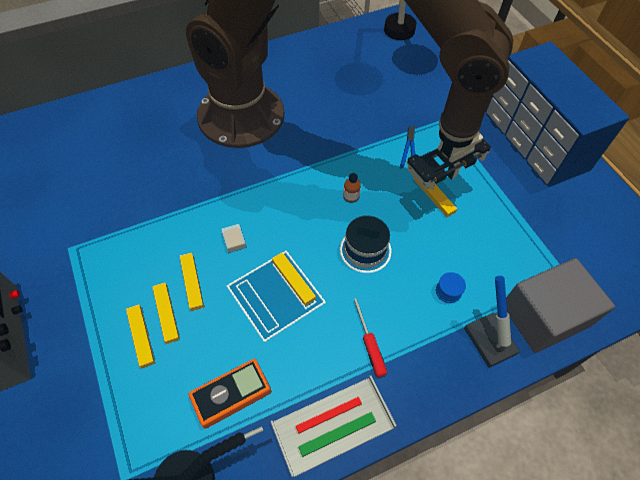

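The first slat lies on its outline at (294,278), about 5 mm short along x, which is well within tolerance. The sensor is in the ring at (367,240), and the arm is over slat E.

Call:
jog_arm(
  moves=[
    [-0.001,0,0.04,0],
    [-0.001,0,0.055,0],
    [-0.001,0,0.0615,0],
    [-0.001,0,0.0615,0],
  ],
)

```text
clock: 12.28
position: [0.474, 0.3579, 0.0163]
ee_rot: [-3.136, -0.189, -0.001]
force: [-0.4, -0.3, 0.2]
width: 0.601
gripper_force: 0.0
```

Call:
jog_arm(
  moves=[
    [0,0,0,0],
    [0,0,0,0],
    [0,0,0,0],
    [0,0,0,0],
    [0,0,-0.03,0],
    [0,0,-0.08,0],
    [0,0,-0.14,0],
    [0,0,-0.145,0],
    [0,0,-0.145,0],
  ],
  hand=0.0,
)

```text
clock: 13.4
position: [0.4735, 0.3574, 0.1605]
ee_rot: [3.136, 0.189, 0.0]
force: [0.0, 0.4, -1.1]
width: 0.321
gripper_force: 40.0
```

```bash
python3 -c "
from h import *
plan([(.5758,-.1651,.16,10.75),(.5758,-.1651,.09,10.75),(.5758,-.1651,.02,10.75)])"
```

```text
at [0.4735 0.3574 0.1605] yaw 6.9 tilt [ 1.e-04 -3.e-04 -1.e+00] q7 -2.29 t 13.4 w 0.3207821078262389 F [ 0.   0.4 -1.1]
[0.0387, 0.5311, 0.0006, -0.067] rows>=8.5
[0.0387, 0.531, 0.0706, -0.067] rows>=1.1
[0.0387, 0.531, 0.1406, -0.067] rows>=1.1
```

Call:
jog_arm(
  moves=[
    [0.004,0.05,0,0],
    [0.008,0.11,0,0],
    [0.012,0.17,0,-0.02],
    [0.017,0.23,0,-0.04],
    [0.021,0.29,0,-0.067],
    [0.025,0.35,0,-0.067],
    [0.03,0.41,0,-0.067],
    [0.034,0.47,0,-0.067],
    [0.0387,0.531,0.01,-0.067],
    [0.0387,0.531,0.06,-0.067],
    [0.0387,0.531,0.09,-0.067],
    [0.0387,0.531,0.09,-0.067],
    [0.0387,0.531,0.09,-0.067],
  ],
)

```text
clock: 15.02
position: [0.576, -0.1645, 0.0708]
ee_rot: [-3.128, -0.295, 0.001]
force: [-0.4, -0.0, -0.6]
width: 0.319
gripper_force: 40.0
```

```bash
python3 -c "
from h import *
d,c,W=cap('scene')
m=top_blob(W,.094,.115,(.45,.65,.03,.23)); print('fin',m.sum(),rect(W[m][:,:2]))
save('s4.png',c[180:420,130:450].repeat(2,0).repeat(2,1))
plan([(.5758,-.1651,.02,10.75)])"
```

```text
fin 171 [ 0.5451  0.1251 49.1833 16.9492 48.7958]
at [ 0.5766 -0.1646  0.0715] yaw 10.8 tilt [ 1.e-03 -3.e-04 -1.e+00] q7 -1.26 t 15.075 w 0.32183178658753364 F [ 0.3 -0.5 -1.1]
[-0.0009, 0.0003, 0.0515, 0.0005] rows>=0.8
```

View pics/s4.png

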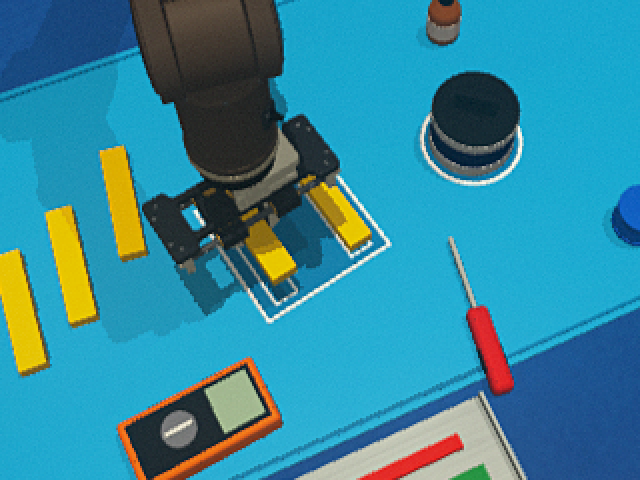

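The slat is held level at crop (265,250), above the free outline. The sensor is still in the ring. Lower it.

Call:
jog_arm(
  moves=[
    [0,0,0.03,0],
    [0,0,0.045,0],
    [0,0,0.0515,0],
    [0,0,0.0515,0],
    [0,0,0.0515,0],
  ],
)

```text
clock: 15.7
position: [0.5766, -0.1648, 0.02]
ee_rot: [3.127, 0.294, 0.002]
force: [-0.2, 1.0, -1.1]
width: 0.322
gripper_force: 40.0
```

Call:
jog_arm(
  moves=[
    [0,0,0,0],
    [0,0,0,0],
    [0,0,-0.03,0],
    [0,0,-0.08,0],
    [0,0,-0.1,0],
    [0,0,-0.1,0],
  ],
  hand=0.055,
)

```text
clock: 16.45
position: [0.5772, -0.165, 0.1212]
ee_rot: [3.127, 0.294, 0.006]
force: [0.5, -0.6, -0.4]
width: 0.599
gripper_force: 0.0
```

```bash
python3 -c "
from h import *
plan([(.464,-.282,.08,-7.3),(.464,-.282,.017,-7.3)])"
```

```text
at [ 0.5772 -0.165   0.1212] yaw 10.8 tilt [ 3.9e-03 -9.0e-04 -1.0e+00] q7 -1.25 t 16.45 w 0.5987173098527144 F [ 0.5 -0.6 -0.4]
[-0.1332, 0.0938, 0.0409, 0.3151] rows>=2.7
[-0.1334, 0.0937, 0.1039, 0.3151] rows>=1.0
```

Call:
jog_arm(
  moves=[
    [-0.045,0.031,0,0.1],
    [-0.09,0.062,0,0.2],
    [-0.1332,0.0938,0.02,0.315],
    [-0.1332,0.0938,0.04,0.315],
    [-0.1332,0.0938,0.06,0.315],
    [-0.1332,0.0938,0.085,0.315],
    [-0.1332,0.0938,0.098,0.315],
    [-0.1332,0.0938,0.103,0.315],
    [-0.1332,0.0938,0.103,0.315],
  ],
)

```text
clock: 17.58
position: [0.4626, -0.2817, 0.0162]
ee_rot: [-3.135, 0.2, 0.0]
force: [0.6, -0.3, -0.0]
width: 0.599
gripper_force: 0.0
```

Call:
jog_arm(
  moves=[
    [0,0,0,0],
    [0,0,0,0],
    [0,0,0,0],
    [0,0,0,0],
    [0,0,-0.03,0],
    [0,0,-0.07,0],
    [0,0,-0.09,0],
    [0,0,-0.09,0],
  ],
  hand=0.0,
)

```text
clock: 18.58
position: [0.4634, -0.282, 0.1074]
ee_rot: [3.134, -0.2, 0.004]
force: [0.2, 0.6, -1.7]
width: 0.324
gripper_force: 40.0
```

```bash
python3 -c "
from h import *
d,c,W=cap('top');slats(d,c,W)
d,c,W=cap('scene');slats(d,c,W)
plan([(.6156,-.1067,.108,100.75),(.6156,-.1067,.038,100.75)])"
```

```text
slat 402.0 216.0 682 [  0.5758  -0.1625 137.6573  28.1333  10.9098] z 0.0228
slat 360.0 227.0 652 [ 5.500000e-01 -6.460000e-02  1.371361e+02  2.683420e+01  1.082310e+01] z 0.0229
slat 459.0 282.0 280 [ 0.4227 -0.2906 48.7496 32.3201 -1.4538] z 0.1132
slat 294.0 278.0 771 [ 5.541000e-01 -6.630000e-02  1.427984e+02  3.273300e+01  1.106140e+01] z 0.0208
slat 186.0 275.0 488 [ 0.4456 -0.2871 90.4845 32.9098 -7.9279] z 0.1101
slat 258.0 304.0 824 [  0.5793  -0.1635 143.6343  31.5098  10.9244] z 0.0207
slat 165.0 313.0 827 [  0.5173  -0.356  144.3118  30.736   -4.2752] z 0.0205
slat 140.0 336.0 894 [  0.5472  -0.4207 143.3489  30.7503  -1.9564] z 0.0206
at [ 0.4621 -0.2814  0.1054] yaw -7.3 tilt [-8.e-04  5.e-04 -1.e+00] q7 -1.26 t 18.675 w 0.3227607570626507 F [-0.3  0.5 -1.7]
[0.1301, -0.1927, -0.0026, -1.8856] rows>=10.1
[0.1301, -0.1927, 0.0674, -1.8856] rows>=1.1
```

Call:
jog_arm(
  moves=[
    [0.012,-0.0175,0,-0.18],
    [0.024,-0.035,0,-0.36],
    [0.036,-0.0525,0,-0.54],
    [0.048,-0.07,0,-0.72],
    [0.06,-0.0875,0,-0.9],
    [0.072,-0.105,0,-1.08],
    [0.084,-0.1225,0,-1.26],
    [0.096,-0.14,0,-1.44],
    [0.108,-0.1575,0,-1.62],
    [0.12,-0.175,0,-1.8],
    [0.1301,-0.1927,0,-1.886],
    [0.1301,-0.1927,0.02,-1.886],
    [0.1301,-0.1927,0.045,-1.886],
    [0.1301,-0.1927,0.045,-1.886],
    [0.1301,-0.1927,0.045,-1.886],
  ],
)

```text
clock: 20.55
position: [0.6156, -0.1076, 0.0608]
ee_rot: [-2.004, -2.418, 0.001]
force: [0.8, 0.0, -1.0]
width: 0.322
gripper_force: 40.0
```

```bash
python3 -c "
from h import *
d,c,W=cap('scene')
m=top_blob(W,.094,.115,(.45,.65,.03,.23)); print('fin',m.sum(),rect(W[m][:,:2]))
slats(d,c,W,.045)
plan([(.6156,-.1067,.037,100.75)])"
```

```text
fin 165 [ 0.5448  0.1253 49.3981 16.4849 52.0267]
slat 260.0 305.0 964 [  0.5887  -0.1569 140.7116  50.8809   9.4936] z 0.0222
slat 165.0 313.0 826 [  0.5296  -0.3538 140.9741  29.1489  -4.0482] z 0.0206
slat 140.0 336.0 891 [  0.5588  -0.4166 140.071   30.0369  -1.9761] z 0.0205
at [ 0.6162 -0.1075  0.0615] yaw 100.7 tilt [ 3.e-04 -1.e-04 -1.e+00] q7 -0.06 t 20.6 w 0.3237425345670704 F [-0.4 -0.1 -0.6]
[0.0009, -0.0004, 0.0245, -0.0008] rows>=0.4
```

Call:
jog_arm(
  moves=[
    [0.0005,-0.0004,0.015,0],
    [0.0005,-0.0004,0.0245,0],
    [0.0005,-0.0004,0.0245,0],
    [0.0005,-0.0004,0.0245,0],
  ],
)

```text
clock: 21.1
position: [0.6156, -0.1066, 0.0367]
ee_rot: [-2.003, -2.42, 0.0]
force: [-0.4, 0.0, -1.2]
width: 0.325
gripper_force: 40.0
```

Call:
jog_arm(
  moves=[
    [0,0,0,0],
    [0,0,0,0],
    [0,0,-0.03,0],
    [0,0,-0.08,0],
    [0,0,-0.1,0],
    [0,0,-0.1,0],
  ],
  hand=0.055,
)

```text
clock: 21.85
position: [0.6169, -0.1067, 0.1388]
ee_rot: [2.001, 2.417, 0.003]
force: [0.4, 0.2, -0.8]
width: 0.593
gripper_force: 0.0
```

```bash
python3 -c "
from h import *
plan([(.5155,-.356,.08,-4.1),(.5155,-.356,.017,-4.1)])"
```

```text
at [ 0.6169 -0.1067  0.1388] yaw 100.8 tilt [ 3.9e-03 -6.0e-04 -1.0e+00] q7 -0.01 t 21.85 w 0.5932788965743685 F [ 0.4  0.2 -0.8]
[-0.2259, -0.1464, 0.0585, 1.8302] rows>=9.8
[-0.2259, -0.1466, 0.1215, 1.8302] rows>=1.0
```

Call:
jog_arm(
  moves=[
    [-0.023,-0.015,0,0.18],
    [-0.045,-0.03,0,0.36],
    [-0.068,-0.044,0,0.54],
    [-0.09,-0.058,0,0.72],
    [-0.113,-0.073,0,0.9],
    [-0.136,-0.088,0,1.08],
    [-0.158,-0.102,0,1.26],
    [-0.181,-0.117,0,1.44],
    [-0.203,-0.132,0,1.62],
    [-0.2259,-0.1464,0,1.8],
    [-0.2259,-0.1464,0.03,1.83],
    [-0.2259,-0.1464,0.0585,1.83],
    [-0.2259,-0.1464,0.0585,1.83],
    [-0.2259,-0.1464,0.0585,1.83],
  ],
  hand=0.044,
)

```text
clock: 23.6
position: [0.5142, -0.3561, 0.0786]
ee_rot: [3.139, -0.112, -0.0]
force: [0.1, 0.1, -0.0]
width: 0.481
gripper_force: 0.0
```

```bash
python3 -c "
from h import *
d,c,W=cap('top');
m=top_blob(W,.094,.115,(.45,.65,.03,.23)); print('fin',m.sum(),rect(W[m][:,:2]))
slats(d,c,W,.021)
m=top_blob(W,.036,.05,(.45,.7,-.23,.01)); print('L2',m.sum(),rect(W[m][:,:2]))
d,c,W=cap('scene')
m=top_blob(W,.034,.05,(.45,.7,-.23,.01)); print('L2',m.sum(),rect(W[m][:,:2]))
plan([(.5155,-.356,.017,-4.1)])"
```

```text
fin 149 [ 0.544   0.1256 50.6059 14.2637 49.8942]
slat 381.0 215.0 1801 [ 5.643000e-01 -1.189000e-01  1.433915e+02  1.394199e+02  1.106480e+01] z 0.0256
slat 484.0 261.0 265 [ 0.4738 -0.3522 54.7843 27.8488 -1.7791] z 0.0226
L2 720 [ 6.325000e-01 -1.410000e-01  2.167279e+02  6.051120e+01 -6.532030e+01]
L2 847 [ 6.317000e-01 -1.374000e-01  2.074162e+02  6.009970e+01 -6.639450e+01]
at [ 0.5147 -0.3563  0.0793] yaw -4.1 tilt [ 0.0014 -0.001  -1.    ] q7 -1.14 t 23.7 w 0.47737113140011506 F [ 0.3  0.2 -0.4]
[0.0007, -0.0004, 0.0623, 0.0004] rows>=1.0
```

Call:
jog_arm(
  moves=[
    [0.0005,0,0.04,0],
    [0.0005,0,0.055,0],
    [0.0005,0,0.062,0],
    [0.0005,0,0.062,0],
  ],
)

```text
clock: 24.2
position: [0.5147, -0.3561, 0.0166]
ee_rot: [3.139, -0.112, 0.0]
force: [0.2, 0.2, 0.6]
width: 0.482
gripper_force: 0.0
```

Call:
jog_arm(
  moves=[
    [0,0,0,0],
    [0,0,0,0],
    [0,0,0,0],
    [0,0,0,0],
    [0,0,-0.03,0],
    [0,0,-0.07,0],
    [0,0,-0.09,0],
    [0,0,-0.09,0],
  ],
  hand=0.0,
)

```text
clock: 25.2
position: [0.5154, -0.3563, 0.1077]
ee_rot: [3.138, -0.112, 0.004]
force: [0.6, -0.1, -2.1]
width: 0.324
gripper_force: 40.0
```

```bash
python3 -c "
from h import *
d,c,W=cap('scene')
m=top_blob(W,.034,.05,(.56,.66,-.2,-.03)); print('L2',m.sum(),rect(W[m][:,:2]))
plan([(.5174,-.1253,.108,100.75),(.5174,-.1253,.037,100.75)])"
```

```text
L2 838 [ 6.17800e-01 -1.06500e-01  1.40645e+02  3.12157e+01 -7.89207e+01]
at [ 0.5146 -0.3558  0.1063] yaw -4.1 tilt [ 5.e-04 -2.e-04 -1.e+00] q7 -1.14 t 25.25 w 0.3211867811053509 F [ 0.3  0.6 -1.9]
[-0.0136, -0.2302, -0.0018, -1.8296] rows>=9.8
[-0.0136, -0.2302, 0.0692, -1.8296] rows>=1.1
```

Call:
jog_arm(
  moves=[
    [-0.001,-0.02,0,-0.18],
    [-0.003,-0.045,0,-0.36],
    [-0.004,-0.065,0,-0.54],
    [-0.005,-0.09,0,-0.72],
    [-0.007,-0.115,0,-0.9],
    [-0.008,-0.135,0,-1.08],
    [-0.009,-0.16,0,-1.26],
    [-0.011,-0.185,0,-1.44],
    [-0.012,-0.205,0,-1.62],
    [-0.0136,-0.2302,0,-1.8],
    [-0.0136,-0.2302,0,-1.83],
    [-0.0136,-0.2302,0.025,-1.83],
    [-0.0136,-0.2302,0.046,-1.83],
    [-0.0136,-0.2302,0.046,-1.83],
    [-0.0136,-0.2302,0.046,-1.83],
  ],
)

```text
clock: 27.12
position: [0.5174, -0.1257, 0.0603]
ee_rot: [-2.004, -2.419, 0.0]
force: [0.1, -0.2, -0.9]
width: 0.322
gripper_force: 40.0
```

```bash
python3 -c "
from h import *
d,c,W=cap('scene')
m=top_blob(W,.094,.115,(.45,.65,.03,.23)); print('fin',m.sum(),rect(W[m][:,:2]))
save('s5.png',c[180:420,130:450].repeat(2,0).repeat(2,1))
plan([(.5174,-.1253,.037,100.75)])"
```

```text
fin 167 [ 0.5441  0.1258 49.2102 17.943  49.8914]
at [ 0.5177 -0.1257  0.0607] yaw 100.7 tilt [ 6.e-04 -1.e-04 -1.e+00] q7 -0.05 t 27.175 w 0.3208765527401978 F [-0.3 -0.7 -1.4]
[0.0004, -0.0003, 0.0237, -0.0005] rows>=0.4
```

View pics/s5.png

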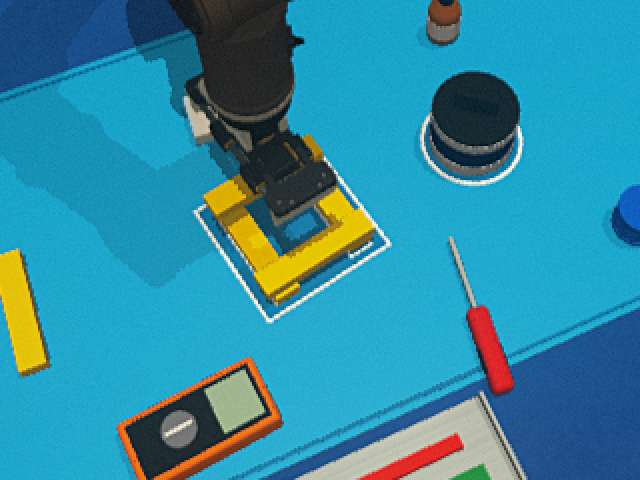

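The held slat at crop (265,175) lines up across the near ends, and the far layer-2 slat at (315,245) is well seated. Lower it.

Call:
jog_arm(
  moves=[
    [0,-0.0003,0.015,0],
    [0,-0.0003,0.0237,0],
    [0,-0.0003,0.0237,0],
    [0,-0.0003,0.0237,0],
  ],
)

```text
clock: 27.68
position: [0.517, -0.1254, 0.0363]
ee_rot: [-2.003, -2.42, 0.0]
force: [-0.5, -0.4, -1.7]
width: 0.324
gripper_force: 40.0
```

Call:
jog_arm(
  moves=[
    [0,0,0,0],
    [0,0,0,0],
    [0,0,-0.03,0],
    [0,0,-0.08,0],
    [0,0,-0.1,0],
    [0,0,-0.1,0],
  ],
  hand=0.05,
)

```text
clock: 28.42
position: [0.5182, -0.1257, 0.1382]
ee_rot: [2.001, 2.417, 0.002]
force: [-0.2, -0.1, -0.1]
width: 0.545
gripper_force: 0.0
```

```bash
python3 -c "
from h import *
plan([(.545,-.420,.08,-2),(.545,-.420,.017,-2)])"
```

```text
at [ 0.5182 -0.1257  0.1382] yaw 100.7 tilt [ 0.0035 -0.001  -1.    ] q7 0.03 t 28.425 w 0.5451235900735477 F [-0.2 -0.1 -0.1]
[-0.2941, -0.0287, 0.0586, 1.7933] rows>=9.6
[-0.294, -0.0289, 0.1216, 1.7933] rows>=1.0
```

Call:
jog_arm(
  moves=[
    [-0.029,-0.003,0,0.18],
    [-0.059,-0.006,0,0.36],
    [-0.088,-0.009,0,0.54],
    [-0.118,-0.011,0,0.72],
    [-0.147,-0.014,0,0.9],
    [-0.176,-0.017,0,1.08],
    [-0.206,-0.02,0,1.26],
    [-0.235,-0.023,0,1.44],
    [-0.265,-0.026,0,1.62],
    [-0.294,-0.0287,0.02,1.793],
    [-0.294,-0.0287,0.04,1.793],
    [-0.294,-0.0287,0.0585,1.793],
    [-0.294,-0.0287,0.0585,1.793],
    [-0.294,-0.0287,0.0585,1.793],
  ],
)

```text
clock: 30.18
position: [0.5443, -0.419, 0.0785]
ee_rot: [-3.141, 0.051, -0.001]
force: [-0.4, -0.6, -0.2]
width: 0.545
gripper_force: 0.0
```

```bash
python3 -c "
from h import *
d,c,W=cap('scene')
slats(d,c,W)
for n,b in(('2a',(.56,.66,-.2,-.03)),('2b',(.47,.56,-.21,-.05))):
  m=top_blob(W,.034,.05,b)&(abs((W[...,0]-.5665)*.9824+(W[...,1]+.116)*.1865-(.05 if n=='2a' else -.05))<.025); print(n,m.sum(),rect(W[m][:,:2]))
d,c,W=cap('top')
m=top_blob(W,.094,.115,(.45,.65,.03,.23)); print('fin',m.sum(),rect(W[m][:,:2]))
plan([(.545,-.420,.017,-2)])"
```

```text
slat 275.0 291.0 2631 [ 5.669000e-01 -1.146000e-01  1.496247e+02  1.437345e+02  1.098080e+01] z 0.0368
slat 141.0 344.0 667 [  0.5659  -0.4211 105.7538  31.2269  -2.0978] z 0.0203
2a 840 [ 6.177000e-01 -1.066000e-01  1.401955e+02  3.189300e+01 -7.934180e+01]
2b 754 [ 5.186000e-01 -1.256000e-01  1.406294e+02  3.321120e+01 -7.887190e+01]
fin 146 [ 0.5441  0.1256 49.2176 14.2659 49.8146]
at [ 0.5445 -0.4196  0.0791] yaw -1.9 tilt [ 1.5e-03 -8.0e-04 -1.0e+00] q7 -1.06 t 30.275 w 0.5430969340662108 F [-0.2  0.3  0.6]
[0.0005, 0.0003, 0.0621, 0.0014] rows>=1.0
```

Call:
jog_arm(
  moves=[
    [0.0005,0,0.04,0],
    [0.0005,0,0.055,0],
    [0.0005,0,0.062,0],
    [0.0005,0,0.062,0],
  ],
)

```text
clock: 30.78
position: [0.5445, -0.4198, 0.0164]
ee_rot: [3.141, -0.054, 0.0]
force: [-0.4, 0.2, 0.9]
width: 0.548
gripper_force: 0.0
```

Call:
jog_arm(
  moves=[
    [0,0,0,0],
    [0,0,0,0],
    [0,0,0,0],
    [0,0,0,0],
    [0,0,-0.03,0],
    [0,0,-0.07,0],
    [0,0,-0.11,0],
    [0,0,-0.11,0],
    [0,0,-0.11,0],
  ],
  hand=0.0,
)

```text
clock: 31.9
position: [0.5438, -0.419, 0.1252]
ee_rot: [-3.14, 0.054, 0.002]
force: [-0.7, -0.5, -2.1]
width: 0.321
gripper_force: 40.0
```

```bash
python3 -c "
from h import *
plan([(.5765,-.1645,.128,10.9),(.5765,-.1645,.08,10.9),(.5765,-.1645,.055,10.9)])"
```

```text
at [ 0.5438 -0.419   0.1252] yaw -2.0 tilt [-0.0011  0.001  -1.    ] q7 -1.05 t 31.9 w 0.3212363347160279 F [-0.7 -0.5 -2.1]
[0.024, -0.2555, -0.0026, -0.2244] rows>=4.1
[0.0241, -0.2555, 0.0454, -0.2244] rows>=0.8
[0.0241, -0.2555, 0.0704, -0.2244] rows>=0.4
```

Call:
jog_arm(
  moves=[
    [0.004,-0.045,0,-0.04],
    [0.009,-0.095,0,-0.09],
    [0.014,-0.15,0,-0.14],
    [0.019,-0.205,0,-0.19],
    [0.024,-0.2555,0,-0.224],
    [0.024,-0.2555,0,-0.224],
    [0.024,-0.2555,0.025,-0.224],
    [0.024,-0.2555,0.045,-0.224],
    [0.024,-0.2555,0.045,-0.224],
    [0.024,-0.2555,0.045,-0.224],
  ],
)

```text
clock: 33.15
position: [0.5769, -0.1655, 0.081]
ee_rot: [-3.127, -0.297, 0.001]
force: [0.4, -0.0, -1.2]
width: 0.324
gripper_force: 40.0
```

```bash
python3 -c "
from h import *
d,c,W=cap('scene')
m=top_blob(W,.094,.115,(.45,.65,.03,.23)); print('fin',m.sum(),rect(W[m][:,:2]))
save('s6.png',c[180:420,130:450].repeat(2,0).repeat(2,1))
plan([(.5765,-.1645,.055,10.9)])"
```

```text
fin 168 [ 0.5451  0.125  49.3344 17.2315 50.8612]
at [ 0.5772 -0.1655  0.0814] yaw 10.8 tilt [ 4.e-04 -2.e-04 -1.e+00] q7 -1.28 t 33.2 w 0.3185521513941736 F [-0.2 -0.5 -0.8]
[-0.0005, -0.0012, 0.0264, -0.001] rows>=0.4
```

View pics/s6.png

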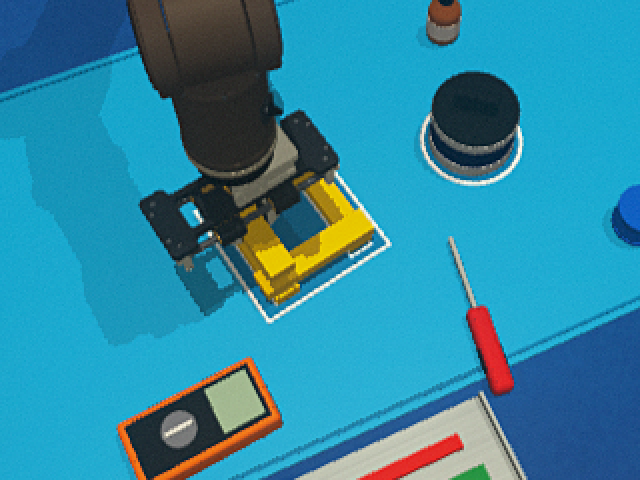

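The last slat is held over 3b at crop (265,245), aligned with the tower. Lower it, release and retreat.

Call:
jog_arm(
  moves=[
    [-0.0005,-0.0008,0.015,0],
    [-0.0005,-0.0008,0.0262,0],
    [-0.0005,-0.0008,0.0262,0],
    [-0.0005,-0.0008,0.0262,0],
  ],
)

```text
clock: 33.7
position: [0.5762, -0.1644, 0.0546]
ee_rot: [-3.127, -0.298, 0.001]
force: [0.3, 0.4, -1.8]
width: 0.324
gripper_force: 40.0
```

Call:
jog_arm(
  moves=[
    [0,0,0,0],
    [0,0,0,0],
    [0,0,-0.03,0],
    [0,0,-0.08,0],
    [0,0,-0.12,0],
    [0,0.06,-0.13,0],
    [0,0.12,-0.13,0],
    [0,0.18,-0.13,0],
    [0,0.23,-0.13,0],
    [0,0.23,-0.13,0],
  ],
  hand=0.05,
)

```text
clock: 34.95
position: [0.6181, -0.3962, 0.1841]
ee_rot: [3.126, 0.287, -0.002]
force: [-0.8, -0.1, 0.1]
width: 0.539
gripper_force: 0.0
```

```bash
python3 -c "
from h import *
ux=np.array([np.cos(np.radians(10.8)),np.sin(np.radians(10.8))])
for n in('scene','top'):
  d,c,W=cap(n);save(n+'7.png',c)
  m=top_blob(W,.094,.115,(.45,.65,.03,.23)); print('fin',m.sum(),rect(W[m][:,:2]))
  m=top_blob(W,.051,.07,(.45,.67,-.25,.0)); print('L3',m.sum(),rect(W[m][:,:2]))
  for s in(.05,-.05):
    m=top_blob(W,.034,.049,(.47,.66,-.21,-.03))&(abs((W[...,:2]-[.5665,-.116])@ux-s)<.025); print('L2',m.sum(),rect(W[m][:,:2]))
plan([])"
```

```text
fin 168 [ 0.5448  0.1254 49.1127 16.1992 48.6125]
L3 830 [  0.5749  -0.1624 141.9586  31.0917  10.9134]
L2 668 [ 6.181000e-01 -1.066000e-01  1.405819e+02  4.069950e+01 -8.231640e+01]
L2 587 [ 5.206000e-01 -1.255000e-01  1.403202e+02  3.938290e+01 -7.774350e+01]
fin 149 [ 0.544   0.1256 49.7401 14.394  49.7362]
L3 805 [  0.5744  -0.1621 140.0517  31.0963  10.9976]
L2 602 [ 6.151000e-01 -1.063000e-01  1.406193e+02  3.629410e+01 -8.120080e+01]
L2 607 [ 5.221000e-01 -1.250000e-01  1.402029e+02  4.449360e+01 -8.306130e+01]
at [ 0.6196 -0.3905  0.1844] yaw 10.8 tilt [-2.e-04  6.e-04 -1.e+00] q7 -0.93 t 35.05 w 0.5457869255970617 F [-1.2  1.  -0.3]
```

View pics/scene7.png

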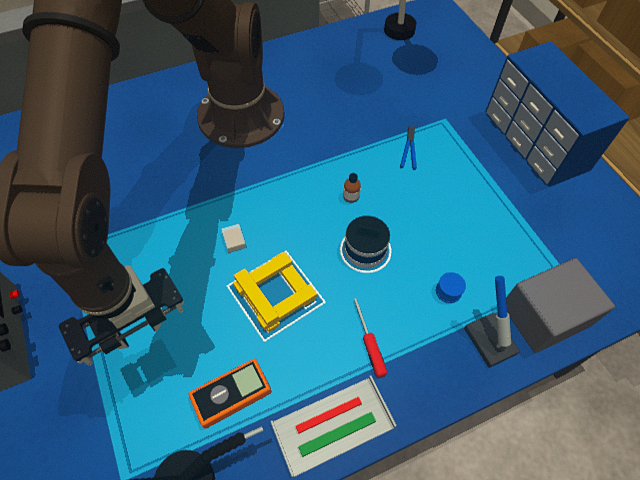

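The tower is complete at (275,290), with three layers and five slats. The sensor is inside the ring at (367,240), the bystanders are untouched, and the arm is clear. I'll let it settle, do a final check and hand in.

Call:
jog_arm(
  moves=[
    [0,0,0,0],
    [0,0,0,0],
    [0,0,0,0],
    [0,0,0,0],
    [0,0,0,0],
    [0,0,0,0],
    [0,0,0,0],
    [0,0,0,0],
    [0,0,0,0],
    [0,0,0,0],
    [0,0,0,0],
    [0,0,0,0],
  ],
)

```text
clock: 36.55
position: [0.6198, -0.3903, 0.1848]
ee_rot: [3.127, 0.298, 0.0]
force: [-0.0, -0.5, 0.0]
width: 0.545
gripper_force: 0.0
```

```bash
python3 -c "
from h import *
d,c,W=cap('scene')
m=top_blob(W,.094,.115,(.45,.65,.03,.23)); r=rect(W[m][:,:2]); print('fin',r)
if np.hypot(r[0]-.546,r[1]-.1255)<.008: print(arm.sign_off())"
```

```text
fin [ 0.5451  0.1249 49.4304 16.6761 49.14  ]
the job is handed in; nothing more can be done
None
```

The job is handed in, though no verdict came back: the sensor stands within about 2 mm of the ring's centre, and the five slats present are stacked on the square in layers of two, two and one, the worst about 5 mm off its place.

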